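# Gauge the mould's slanted vent tube and show the rod for reading

## Robot

A 6-joint arm with a two-finger parallel gripper is mounted at the origin on a cart in front of the work surface, level with it; the furniture and walls round the work are solid. World frame = base frame: x ahead of the robot, y to its left, z up, the work surface at z = 0. Lengths are in mm, angles in rad, forces in N, time in s.
With the tool pointing down it reaches from about 275 to 1000 mm from the base axis. Payload 8.4 kg.
Tool frame: the origin (TCP) lies on the centre line of the jaws, within the pads' length; the fingertips stand 22 mm ahead of it and the grasp point (between the pads) lies 3 mm ahead of it; z points along the fingers, x is the direction in which the jaws open and shut, and the axes are right-handed (so a half turn about z gives the same grasp; the last joint's range is limited). The gripper opens to 85 mm and grips with 20 to 120 N. Pads are 22 mm wide; open, the fingers measure 114 mm over their backs; the gripper's body (76 mm by 85 mm) begins 54 mm behind the grasp point. The pads swing forward as they close: fully open they stand 13 mm farther back than shut.
Start: joints at [1.245, 0.353, 1.633, -0, 1.155, -0.002], TCP at [198.856, 592.524, 253.281] pointing down, gripper open.
Joint ranges: [-2.63, 2.63], [-0.92, 2.1], [0.06, 2.66], [-1.3, 4.44], [0, 2.69], [-3.02, 3.02]. Speed limits (rad/s): [2.22, 2.22, 2.79, 3.14, 3.14, 3.14].

## Interface

Orientations are given as [roll, pitch, yaw] about the fixed x, y, z axes, in that order (R = Rz(yaw) Ry(pitch) Rx(roll)).
In Python, from rig import status, viewer, job gives the robot as it stands.
- The arm moves only by the tool send_rows, never from a script. Its argument "plan" is a list of rows, each a list of 3 entries, a list of its own where there are three numbers: the shift along the tool's x, y, z in m, then the turn, a rotation vector about the tool's x, y, z in rad, then the opening, from -1 (shut) to 1 (fully open). In form: [[[x, y, z], [rx, ry, rz], jaw], ...]. A call has exactly 5 rows; each row is the pose to reach, as a shift and turn from the pose measured when the call began, along the tool's axes at that moment; what a row does not reach only later rows make up. A row lasts 1/12 s, in which the tool goes at most 41.7 mm and 7.16 degrees, less where a joint would pass 70% of its speed; a pose out of reach is approached as far as the arm can. A call with a gripper value outside its range is refused whole. The fingers move at their own pace and stop on an object; "squeeze" is the grip in N (left out, the last holds). Time passes only in rows, so rows that repeat a pose let the fingers close, or fill a call up. It gives the time, the measured TCP pose, the force and the opening at its end, in the units of the state.
- status.sense(): the state, without advancing time (a new reading comes with each control period).
- viewer.grab_frame(name): name is "scene" or "top"; returns the picture (400x640x3 uint8, red, green, blue); there is no depth.
- viewer.camera_params(name): a dict with "intrinsics" (3x3 intrinsics, pixels), "dist_coeffs" ([k1, k2, p1, p2, k3] as OpenCV has them; the pictures are not rectified), "xyz" and "orientation" of the camera in the world. Camera axes: x right, y down, z forward; pixel columns grow to the right and rows downward; lengths in mm; the calibration is good to about 2 mm. A picture is of the moment at which its call begins. camera_params takes no time and is no camera call.
- job.sign_off(): hands the job in, once; it reports no verdict.
Trained networks look in the newest picture that a camera, given by its name, has taken for a name from the list of things; names that differ only in an ending like _2 or _b are one class to them, and where a whole thing is asked for, a point or a joint stands for the part that bears it (a point fixed in the world has none). Each returns a list of dicts, best first, with "p" (0 to 1); they miss things now and then, are a little off and sometimes report something else, mostly with a low value. They report only what shows in the picture. A call takes as long as a camera call. They do not tell look-alikes from the thing itself.
- viewer.cut_out(label, camera): "mask" (400x640 bool, what is visible of it) and "extent" ([left, top, width, height] in pixels, round what is visible of it).
The state is a dict: "clock": time; "qpos": joint angles; "qvel": joint speeds; "joint_efforts": joint torques, N m; "eef_pos": TCP position; "tcp_rot": TCP orientation; "contact_force": force on the tool from outside, world axes, zero at the start; "wrist_torque": the same for the moment, N m; "opening": opening from 0.0 (shut) to 1.0 (fully open).
Only numpy, scipy, OpenCV 4.12 (cv2) and the standard library are available. Lean on these libraries where they do the work, as an engineer would, in place of code of your own. Each camera call takes 0.05 s, during which the arm holds its last target.

## Task

Take the collared gauge rod from its cradle by the handle and slide it tip first into the mould's slanted tube until the collar stops on the sprung ring at the mouth and presses it in a few millimetres; do this gently, never pushing hard. Then draw the rod fully out and hold it level and still, with its tip a few centimetres above the middle of the white reading plate and touching nothing. Finish like this, still holding the rod, and leave the other things where they are.

Things in the scene. Friction and masses are not known exactly. Their poses are not given: they have to be found in the camera images.
- gauge_rod: Gauge rod, about 90 g, 204 mm long, lying level in the cradle, axis 75 mm above the table; lifts straight up. Origin: on its axis in the handle, the place to grip, near the balance point. Own -y points to the tip. Square wooden handle 16x16 mm from y = -42 to +60 mm, flat sides facing own x and z; steel button on to +66 mm; then, towards the tip, steel collar and stem.
- rod_tip (a point): Centre of the rod's free end, on the axis, 138 mm from the rod's origin. The steel collar is 32 mm across and 6 mm thick, its stop face (tip side) at the rod's own y = -48 mm, 90 mm behind the tip. The stem between is 10 mm thick, the last 10 mm tapered to 4 mm, with dark reading rings.
- cradle: Wooden cradle, fixed, base 50x190x12 mm; origin on the table straight below the resting rod's origin, same yaw as the rod. Two notched uprights, 8 mm thick and 44 mm wide, hold the handle's rear end (own y = +50 mm, top 82 mm high) and the stem (y = -100 mm, top 85 mm high); between them the handle is free.
- mould: Plywood mould, fixed, 130x150 mm, 49 mm high, its half at own y = -75 to -5 mm raised to 99 mm; origin: centre of its underside. A straight aluminium guide tube, 27 mm outside, bore 18 mm, slopes out of it in its own y-z plane: the outward direction along its axis is (0, cos 35deg, sin 35deg) in the mould's frame, 35 degrees above level.
- tube_mouth (a point): Centre of the outer face of the sprung steel ring (34 mm outside, 18 mm hole) round the tube's mouth while it is not pressed, on the tube axis; in the mould's frame (0, 85, 125) mm. The rod's collar is to stop against this face.
- tube_deep (a point): Point on the tube axis 90 mm inside tube_mouth: the rod's tip gets here as its collar first touches the ring.
- seat_ring (a joint): How far the sprung ring at the tube mouth is pressed in along the tube: 0 free, 0.008 m bottomed. Stiffness 1000 N/m with 0.5 N preload (3 mm takes about 3.5 N); past 8 mm it is rigid.
- reading_stand: Small reading stand, fixed: round steel foot 68 mm across, thin post and a square white plate 80x80x4 mm with a fine grey grid; origin on the table below the plate's centre; plate edges along own x and y.
- plate_mid (a point): Centre of the reading plate's upper face, 70 mm above the table.
- masking_tape: Bystander, loose, to be left alone: beige ring of masking tape lying flat, 104 mm across, 25 mm high; origin at the centre of its underside.
- eraser: Bystander, loose, to be left alone: eraser in a sleeve, 21x45x13 mm; origin at the centre of its underside.
- jar_6: Bystander, loose, to be left alone: lidded preserve jar, 63 mm across, 90 mm tall; origin at the centre of its underside.
- paint_tube_3: Bystander, loose, to be left alone: part-used metal paint tube lying, 122x38x28 mm; origin at the centre of its underside.
- pvc_pipe: Bystander, loose, to be left alone: offcut of pale plastic pipe lying, 85 mm long, 27 mm thick; origin at the centre of its underside.
- white_tape: Bystander, loose, to be left alone: white tape roll lying flat, 62 mm across, 19 mm high; origin at the centre of its underside.
There are look-alikes about, which are no part of the job. What is shaped like the reading_stand but green is not meant.

How it is judged:
By the outcome, as a careful person would: the job done as asked, in the order asked, and still so for the second after the job is handed in, while the arm keeps its last pose, push and grip.
It also fails if it takes over 54 s, if anything falls off the work surface, if the arm or the gripper's body presses on something with over 40 N, if the wrist force passes 120 N, or if a joint passes its speed limit or range.

## Working session

There is one attempt and no reset: what is moved stays moved. The work goes in short steps, Python scripts to look and compute and a tool call to move; the robot and the scene stay as the last step left them, time stands still between calls to the robot, and variables do not carry over. Pictures are saved under pics/ and viewed, and the job is handed in when it is done.

Besides the shell and the picture viewer there is one more tool, called after "Request:" as name([rows], argument=value, ...), one row to a line, values as JSON. send_rows: Moves the arm, as the interface text tells. Its arguments: {"type":"object","properties":{"plan":{"type":"array"},"squeeze":{"type":"number"}},"required":["plan"]}

```bash
ls -la; mkdir -p pics; cat > h.py <<'E'
import numpy as np,cv2
from rig import status,viewer,job
def save(n,im): cv2.imwrite(f'pics/{n}.png',cv2.cvtColor(im,cv2.COLOR_RGB2BGR))
E
python3 - <<'E'
from h import *
print(status.sense())
for c in("scene","top"):
    im=viewer.grab_frame(c);save(c+"0",im);np.save(c+"0.npy",im);print(c,viewer.camera_params(c))
E
```

```text
total 12
drwxr-xr-x  3 agent agent 4096 Dec  7 16:01 .
drwxr-xr-x 23 root  root  4096 Dec  7 16:01 ..
drwxr-xr-x  2 agent agent 4096 Dec  7 16:01 pics
{'clock': 0.0, 'qpos': array([ 1.24458042e+00,  3.53664200e-01,  1.63413136e+00,  1.80554712e-05,
        1.15520309e+00, -2.40333648e-03]), 'qvel': array([-0.00130803,  0.00295534,  0.00138049,  0.00270547, -0.00177873,
       -0.00061376]), 'joint_efforts': array([ 1.48369359e-04, -6.05254984e+01, -3.42081606e+01,  4.15534828e-05,
        9.10969247e-03, -1.49040511e-05]), 'eef_pos': array([198.71869177, 592.09711543, 252.552822  ]), 'tcp_rot': array([-3.14157277e+00,  1.40595680e-03,  1.24697647e+00]), 'contact_force': array([0.34939895, 0.37884973, 1.0842544 ]), 'wrist_torque': array([-0.04227756,  0.0167475 , -0.00271832]), 'opening': 0.9994622532322789}
scene {'intrinsics': array([[399.85074298,   0.        , 321.5331257 ],
       [  0.        , 399.85074298, 201.35240321],
       [  0.        ,   0.        ,   1.        ]]), 'dist_coeffs': array([0.02381999, 0.        , 0.        , 0.        , 0.        ]), 'xyz': array([ 119.37650707, -760.6207742 ,  716.34741389]), 'orientation': array([-2.16886652, -0.01427255, -0.46547878])}
top {'intrinsics': array([[405.53031662,   0.        , 319.02887647],
       [  0.        , 405.53031662, 197.97183922],
       [  0.        ,   0.        ,   1.        ]]), 'dist_coeffs': array([-0.08482306,  0.        ,  0.        ,  0.        ,  0.        ]), 'xyz': array([ 307.36380831,   55.60149101, 1129.36332602]), 'orientation': array([-2.93065634e+00, -2.42038491e-07, -1.52518846e+00])}
```

View pics/scene0.png

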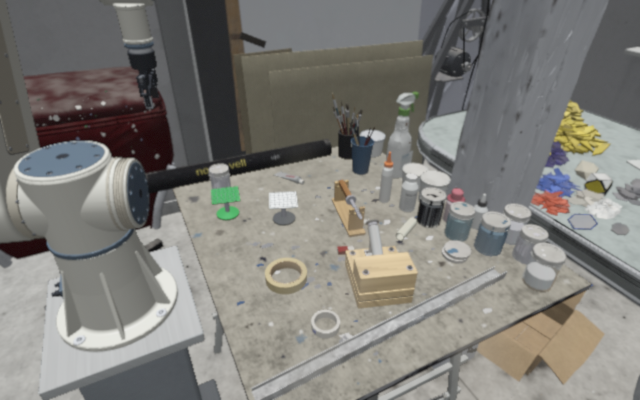

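View pics/top0.png

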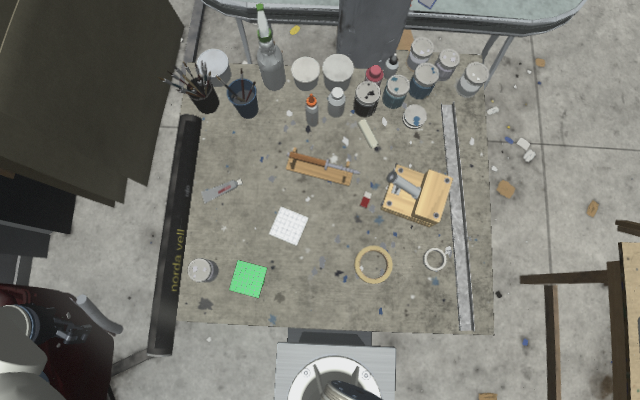

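The top view shows the rod in its cradle at about (320,165), with the tip to the right at about (355,172). The mould is at (417,195) with its tube towards (392,177). The white plate is at (289,226) and the green look-alike at (249,279).

```bash
python3 - <<'E'
from h import *
for c in("scene","top"):
    im=viewer.grab_frame(c)
    for l in("gauge_rod","cradle","mould","reading_stand","seat_ring"):
        r=viewer.cut_out(l,c)
        for i,d in enumerate(r[:3]):
            print(c,l,round(d['p'],2),d['extent'],d['mask'].sum())
            np.save(f'm_{c}_{l}_{i}.npy',d['mask'])
t=np.load('top0.npy');s=np.load('scene0.npy')
def crop(im,x,y,w,h,k,n): save(n,cv2.resize(im[y:y+h,x:x+w],None,fx=k,fy=k,interpolation=cv2.INTER_CUBIC))
crop(t,260,130,200,130,4,'tc'); crop(s,255,160,170,150,4,'sc')
E
```

```text
scene gauge_rod 0.74 [337.8, 179.4, 22.8, 36.8] 281
scene gauge_rod 0.42 [266.4, 196.1, 34.6, 30.0] 770
scene cradle 0.88 [332.1, 180.1, 30.9, 56.0] 870
scene mould 0.76 [348.9, 221.9, 68.1, 86.2] 4041
scene reading_stand 0.8 [268.7, 188.0, 29.1, 39.5] 745
scene reading_stand 0.73 [210.6, 186.7, 27.1, 34.5] 693
scene reading_stand 0.26 [339.8, 245.9, 13.0, 7.5] 110
scene seat_ring 0.27 [264.8, 261.1, 40.1, 31.8] 858
top gauge_rod 0.62 [287.0, 154.7, 71.1, 18.1] 391
top cradle 0.68 [286.6, 149.3, 66.3, 35.7] 914
top cradle 0.21 [385.2, 170.9, 11.4, 12.8] 98
top mould 0.79 [380.7, 166.1, 75.2, 61.8] 3018
top reading_stand 0.92 [270.3, 208.4, 36.6, 37.0] 870
top reading_stand 0.66 [229.8, 260.1, 36.7, 36.0] 1009
```

View pics/tc.png

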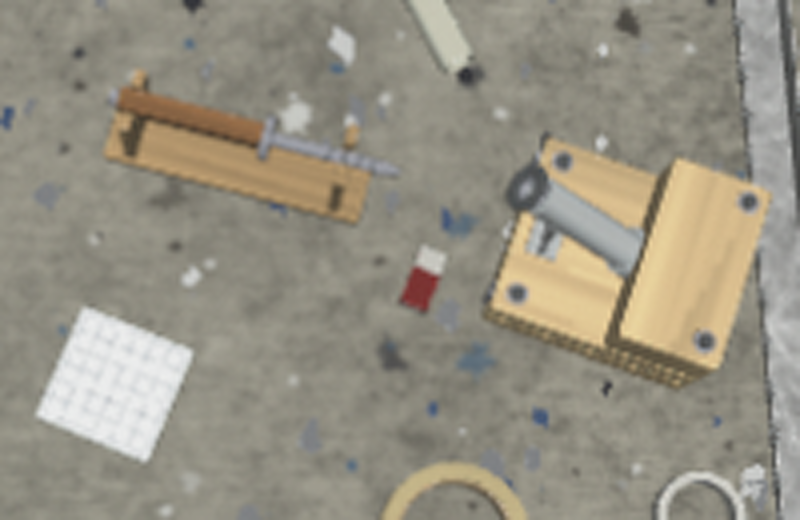

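View pics/sc.png

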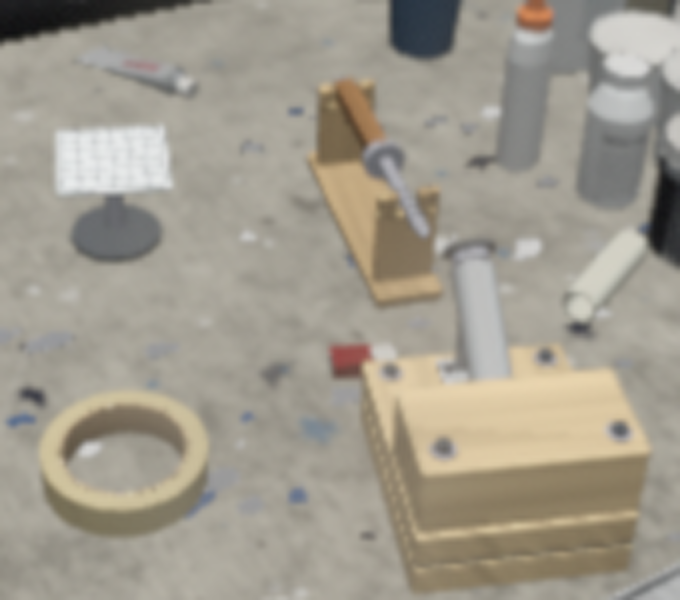

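```bash
cat >> h.py <<'E'
from scipy.spatial.transform import Rotation as Ro
from scipy.optimize import least_squares
def E(o): return Ro.from_euler('xyz',o)
def proj(c,P):
    p=viewer.camera_params(c);R=E(p['orientation']).as_matrix()
    X=(np.asarray(P,float).reshape(-1,3)-p['xyz'])@R
    return cv2.projectPoints(X,np.zeros(3),np.zeros(3),p['intrinsics'],p['dist_coeffs'])[0].reshape(-1,2)
def world(q,L):
    c,s=np.cos(q[2]),np.sin(q[2]);L=np.asarray(L,float).reshape(-1,3)
    return np.c_[q[0]+c*L[:,0]-s*L[:,1],q[1]+s*L[:,0]+c*L[:,1],L[:,2]]
def fromcrop(c,u):
    o=np.array([260,130]) if c=='top' else np.array([255,160])
    return (np.asarray(u,float)+.5)/4-.5+o
E
cat > fit.py <<'E'
from h import *
K={'mould':({'top':[(678,158,65,-5,99),(770,190,65,-75,99),(718,367,-65,-75,99),(620,338,-65,-5,99),(548,137,65,75,49),(487,310,-65,75,49),(527,187,0,85,125)],
'scene':[(650,450,65,-75,99),(420,480,-65,-75,99),(612,370,65,-5,99),(398,398,-65,-5,99),(365,362,-65,75,49),(562,345,65,75,49),(470,247,0,85,125),(415,590,-65,-75,0),(632,567,65,-75,0)]},[400,-180,0]),
'rod':({'top':[(397,173,0,-138,75),(110,97,0,66,75),(268,138,0,-45,75)],'scene':[(426,232,0,-138,75),(384,158,0,-45,75),(345,84,0,60,79)]},[480,80,0]),
'plate':({'top':[(85,308,40,40,70),(193,350,40,-40,70),(147,462,-40,-40,70),(37,413,-40,40,70)],'scene':[(55,128,-40,40,70),(165,125,40,40,70),(172,186,40,-40,70),(60,193,-40,-40,70)]},[330,120,-.3])}
for n,(k,q0) in K.items():
    def res(q,cs=('top','scene')):
        return np.concatenate([(proj(c,world(q,[a[2:] for a in k[c]]))-fromcrop(c,[a[:2] for a in k[c]])).ravel() for c in cs])
    for cs in (('top','scene'),('top',),('scene',)):
        r=least_squares(res,q0,args=(cs,),x_scale=[100,100,1],loss='soft_l1')
        print(n,cs,r.x.round(3)); 
        if len(cs)==2: print(res(r.x).round(1).reshape(-1,2).tolist())
E
python3 fit.py
```

```text
mould ('top', 'scene') [ 5.62403e+02 -1.99046e+02 -3.08000e-01]
[[0.2, -1.2], [2.1, -0.4], [1.3, 0.9], [0.2, -1.0], [0.7, -0.6], [1.4, -0.8], [0.1, -0.3], [1.0, -0.2], [0.5, -1.7], [-0.2, -1.4], [-1.3, -3.1], [-1.2, -0.4], [-0.8, -0.9], [-0.9, -0.3], [-1.2, 2.1], [-0.9, 1.6]]
mould ('top',) [ 5.60858e+02 -1.96904e+02 -3.07000e-01]
mould ('scene',) [ 5.62829e+02 -2.01093e+02 -3.11000e-01]
rod ('top', 'scene') [ 6.38817e+02  9.38860e+01 -2.22000e-01]
[[0.9, -0.5], [0.1, -0.5], [-0.1, -0.5], [-0.6, 0.7], [-0.4, 0.3], [-0.8, -0.9]]
rod ('top',) [ 6.37404e+02  9.45380e+01 -2.24000e-01]
rod ('scene',) [ 6.40939e+02  9.38200e+01 -2.24000e-01]
plate ('top', 'scene') [ 4.57482e+02  1.42691e+02 -3.47000e-01]
[[-0.1, -1.1], [0.6, -0.2], [0.2, -0.3], [-0.2, 0.3], [0.1, 0.5], [-0.3, -0.1], [-0.3, -0.1], [-0.8, -0.2]]
plate ('top',) [ 4.56715e+02  1.42986e+02 -3.49000e-01]
plate ('scene',) [ 4.58301e+02  1.42185e+02 -3.39000e-01]
```

```bash
cat > ov.py <<'E'
from h import *
def draw(c,im,items,x,y,w,h,k,n):
    o=cv2.resize(im[y:y+h,x:x+w],None,fx=k,fy=k,interpolation=cv2.INTER_CUBIC)
    for q,L,close,col in items:
        u=proj(c,world(q,L)) if q is not None else proj(c,L)
        u=((u-[x,y]+.5)*k-.5).round().astype(int)
        cv2.polylines(o,[u],close,col,1,cv2.LINE_AA)
    save(n,o)
def ring(c0,ax,r):
    ax=np.array(ax)/np.linalg.norm(ax);a=np.cross(ax,[1,.1,0]);a/=np.linalg.norm(a);b=np.cross(ax,a);t=np.linspace(0,6.28,30)[:,None]
    return np.array(c0)+r*(np.cos(t)*a+np.sin(t)*b)
def mould(q):
    A=np.array([0,np.cos(np.radians(35)),np.sin(np.radians(35))]);m=np.array([0,85,125.])
    G=(0,255,0)
    return [(q,[(65,-5,99),(65,-75,99),(-65,-75,99),(-65,-5,99)],True,G),(q,[(65,-5,49),(65,75,49),(-65,75,49),(-65,-5,49)],True,G),(q,[(65,75,0),(65,-75,0),(-65,-75,0),(-65,75,0)],True,G),
     (q,ring(m,A,17),True,(255,0,0)),(q,ring(m,A,9),True,(255,0,0)),(q,[m,m-90*A],False,(255,0,255))]
def rod(q):
    return [(q,[(0,66,75),(0,-138,75)],False,(0,255,0)),(q,ring((0,-48,75),(0,1,0),16),True,(255,0,0)),(q,[(8,60,83),(8,-42,83),(-8,-42,83),(-8,60,83)],True,(0,0,255)),
     (q,[(25,95,12),(25,-95,12),(-25,-95,12),(-25,95,12)],True,(255,255,0))]
def plate(q): return [(q,[(40,40,70),(40,-40,70),(-40,-40,70),(-40,40,70)],True,(255,0,0))]
E
python3 - <<'E'
from ov import *
M=[562.0,-198.8,-.308];R=[638.8,93.9,-.223];P=[457.5,142.7,-.345]
it=mould(M)+rod(R)+plate(P)
draw('top',np.load('top0.npy'),it,260,130,200,130,4,'tov')
draw('scene',np.load('scene0.npy'),it,255,160,170,150,4,'sov')
E
```

```text
(no output)
```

View pics/tov.png

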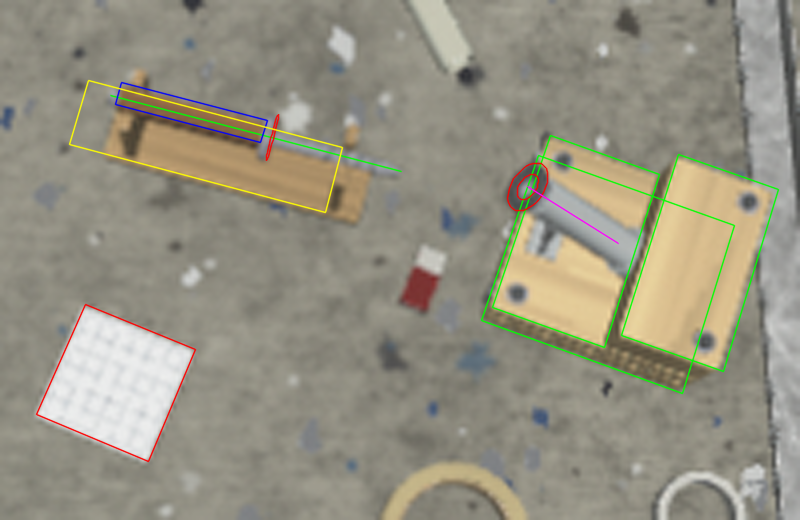

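View pics/sov.png

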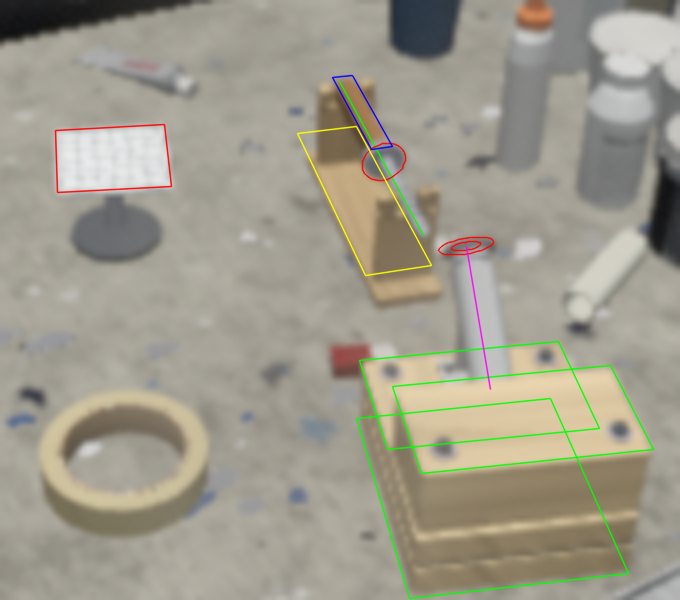

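```bash
cat >> h.py <<'E'
M=np.array([562.0,-198.8,-.308]);RD=np.array([638.8,93.9,-.223]);PL=np.array([457.5,142.7,-.345])
def go(pos,rpy=None,Rm=None):
    """total shift (m) and rotvec from the present pose, in tool axes, and rows needed"""
    s=status.sense();R0=E(s['tcp_rot']);Rt=Rm if Rm is not None else E(rpy)
    d=R0.inv().apply(np.array(pos)-s['eef_pos'])/1000;rv=(R0.inv()*Rt).as_rotvec()
    print('t',round(s['clock'],2),'pos',s['eef_pos'].round(1),'rpy',s['tcp_rot'].round(3),'F',s['contact_force'].round(1),'open',round(s['opening'],3))
    print('q',s['qpos'].round(2))
    print('shift',d.round(4),'rv',rv.round(4),'rows',round(np.linalg.norm(d)/.0417,1),round(np.degrees(np.linalg.norm(rv))/7.16,1))
    n=max(np.linalg.norm(d)/.0417,np.degrees(np.linalg.norm(rv))/7.16)
    if n>5: print('frac 5rows: shift',(d*5/n).round(3),'rv',(rv*5/n).round(3))
    return d,rv
E
python3 -c "
from h import *
go([638.8,93.9,190],[np.pi,0,-.223])"
```

```text
t 0.7 pos [198.9 592.5 253.3] rpy [-3.142 -0.     1.247] F [-0.5  0.7 -0.3] open 0.998
q [ 1.24  0.35  1.63  0.    1.16 -0.  ]
shift [-0.3327  0.5757  0.0633] rv [-0.   -0.    1.47] rows 16.0 11.8
frac 5rows: shift [-0.104  0.18   0.02 ] rv [-0.    -0.     0.459]
```

Request:
send_rows([
  [[-0.02,0.035,0.004],[0,0,0.09],1],
  [[-0.04,0.07,0.008],[0,0,0.18],1],
  [[-0.06,0.105,0.012],[0,0,0.27],1],
  [[-0.08,0.14,0.016],[0,0,0.36],1],
  [[-0.1,0.175,0.02],[0,0,0.45],1],
])

```text
clock: 1.12
eef_pos: [333.8, 440.7, 233.3]
tcp_rot: [-3.142, -0.001, 0.793]
contact_force: [0.8, -0.6, -1.0]
opening: 0.999
```

```bash
python3 -c "
from h import *
go([638.8,93.9,190],[np.pi,0,-.223])"
```

```text
t 1.12 pos [333.8 440.7 233.3] rpy [-3.142e+00 -1.000e-03  7.930e-01] F [ 0.8 -0.6 -1. ] open 0.999
q [ 0.92  0.26  1.81 -0.    1.07  0.13]
shift [-0.0331  0.4606  0.0433] rv [-3.0000e-04 -5.0000e-04  1.0161e+00] rows 11.1 8.1
frac 5rows: shift [-0.015  0.207  0.019] rv [-0.    -0.     0.457]
```

Request:
send_rows([
  [[-0.003,0.041,0.004],[0,0,0.09],1],
  [[-0.006,0.082,0.008],[0,0,0.18],1],
  [[-0.009,0.123,0.012],[0,0,0.27],1],
  [[-0.012,0.164,0.016],[0,0,0.36],1],
  [[-0.015,0.205,0.019],[0,0,0.45],1],
])

```text
clock: 1.53
eef_pos: [470.4, 284.4, 214.3]
tcp_rot: [-3.141, -0.001, 0.339]
contact_force: [0.3, 1.2, -1.1]
opening: 1.0
```

```bash
python3 -c "
from h import *
go([638.8,93.9,190],[np.pi,0,-.223])"
```

```text
t 1.53 pos [470.4 284.4 214.3] rpy [-3.141e+00 -1.000e-03  3.390e-01] F [ 0.3  1.2 -1.1] open 1.0
q [0.54 0.28 1.83 0.   1.03 0.2 ]
shift [0.0955 0.2356 0.0243] rv [-5.000e-04 -7.000e-04  5.618e-01] rows 6.1 4.5
frac 5rows: shift [0.078 0.192 0.02 ] rv [-0.    -0.001  0.459]
```

Request:
send_rows([
  [[0.015,0.038,0.004],[0,0,0.09],1],
  [[0.03,0.076,0.008],[0,0,0.18],1],
  [[0.046,0.114,0.012],[0,0,0.27],1],
  [[0.062,0.152,0.016],[0,0,0.36],1],
  [[0.077,0.19,0.02],[0,0,0.45],1],
])

```text
clock: 1.95
eef_pos: [607.5, 129.0, 194.2]
tcp_rot: [-3.141, -0.001, -0.116]
contact_force: [0.8, 1.0, 0.5]
opening: 0.998
```

```bash
python3 -c "
from h import *
go([638.8,93.9,120],[np.pi,0,-.223])"
```

```text
t 1.95 pos [607.5 129.  194.2] rpy [-3.141e+00 -1.000e-03 -1.160e-01] F [0.8 1.  0.5] open 0.998
q [0.21 0.41 1.7  0.   1.04 0.32]
shift [0.0351 0.0313 0.0742] rv [-0.0009 -0.001   0.1071] rows 2.1 0.9
```

Request:
send_rows([
  [[0.018,0.016,0.02],[0,0,0.05],1],
  [[0.035,0.031,0.035],[0,0,0.107],1],
  [[0.035,0.031,0.055],[0,0,0.107],1],
  [[0.035,0.031,0.074],[0,0,0.107],1],
  [[0.035,0.031,0.074],[0,0,0.107],1],
])

```text
clock: 2.37
eef_pos: [636.6, 93.2, 116.4]
tcp_rot: [3.14, 0.005, -0.224]
contact_force: [-1.1, 0.1, -0.8]
opening: 0.997
```

```bash
python3 - <<'E'
from ov import *
d=go([638.8,93.9,78],[np.pi,0,-.223])
for c in('scene','top'): np.save(c+'1.npy',viewer.grab_frame(c))
s=status.sense();T=s['eef_pos'];R=E(s['tcp_rot']).as_matrix()
g=T+R[:,2]*22
it=rod(RD)+[(None,[T,g],False,(255,0,0)),(None,[g-R[:,1]*11,g+R[:,1]*11],False,(255,0,0)),(None,[g-R[:,0]*43,g+R[:,0]*43],False,(255,0,0))]
draw('top',np.load('top1.npy'),it,260,130,120,80,6,'t1')
draw('scene',np.load('scene1.npy'),it,300,130,120,100,6,'s1')
E
```

```text
t 2.37 pos [636.6  93.2 116.4] rpy [ 3.14   0.005 -0.224] F [-1.1  0.1 -0.8] open 0.997
q [0.14 0.53 1.69 0.   0.92 0.37]
shift [ 0.0021 -0.0012  0.0384] rv [ 0.0011  0.0046 -0.0009] rows 0.9 0.0
```

View pics/t1.png

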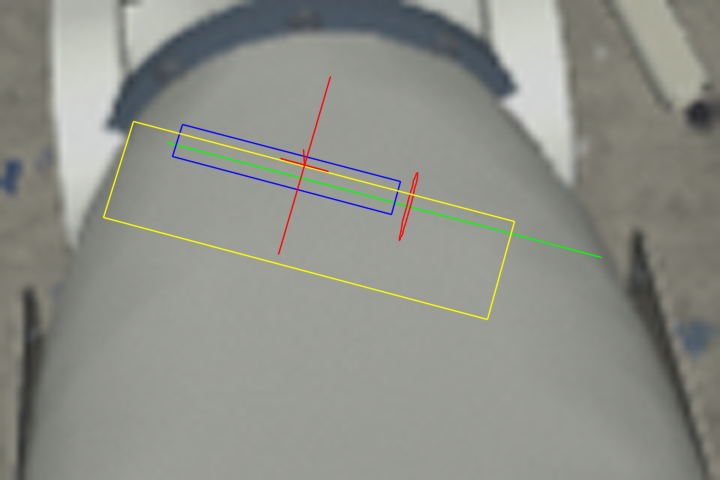

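View pics/s1.png

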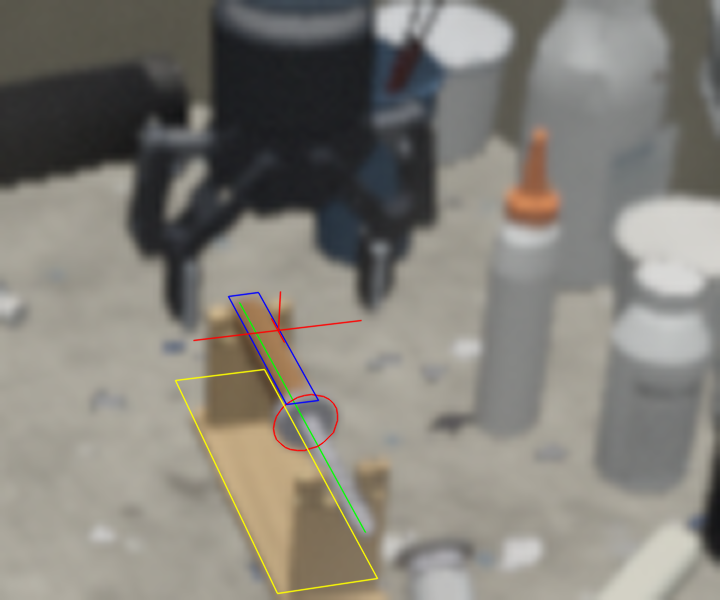

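Request:
send_rows([
  [[0.001,-0.001,0.013],[0,0.0046,0],1],
  [[0.002,-0.001,0.026],[0,0.0046,0],1],
  [[0.002,-0.001,0.038],[0,0.0046,0],1],
  [[0.002,-0.001,0.038],[0,0.0046,0],0.3],
  [[0.002,-0.001,0.038],[0,0.0046,0],0],
], squeeze=20)

```text
clock: 2.88
eef_pos: [640.0, 94.8, 81.5]
tcp_rot: [3.141, -0.003, -0.223]
contact_force: [0.7, 0.3, -0.1]
opening: 0.748
```

```bash
python3 -c "
from h import *
go([638.8,93.9,78],[np.pi,0,-.223])"
```

```text
t 2.88 pos [640.   94.8  81.5] rpy [ 3.141e+00 -3.000e-03 -2.230e-01] F [ 0.7  0.3 -0.1] open 0.748
q [ 0.15  0.58  1.71 -0.    0.86  0.37]
shift [-0.001   0.0011  0.0035] rv [ 0.0001 -0.0028  0.0005] rows 0.1 0.0
```

Request:
send_rows([
  [[-0.001,0.001,0.0035],[0,0,0],-0.2],
  [[-0.001,0.001,0.0035],[0,0,0],-0.4],
  [[-0.001,0.001,0.0035],[0,0,0],-1],
  [[-0.001,0.001,0.0035],[0,0,0],-1],
  [[-0.001,0.001,0.0035],[0,0,0],-1],
], squeeze=20)

```text
clock: 3.3
eef_pos: [639.0, 94.0, 78.4]
tcp_rot: [-3.141, -0.003, -0.223]
contact_force: [-0.2, 0.2, 1.7]
opening: 0.186
```

Request:
send_rows([
  [[0,0,0],[0,0,0],-1],
  [[0,0,0],[0,0,0],-1],
  [[0,0,0],[0,0,0],-1],
  [[0,0,0],[0,0,0],-1],
  [[0,0,0],[0,0,0],-1],
], squeeze=20)

```text
clock: 3.72
eef_pos: [639.1, 94.0, 78.4]
tcp_rot: [-3.141, -0.003, -0.223]
contact_force: [-0.0, -0.4, 0.5]
opening: 0.182
```

```bash
python3 -c "
from h import *
go([638.8,93.9,78],[np.pi,0,-.223])"
```

```text
t 3.72 pos [639.1  94.   78.4] rpy [-3.141e+00 -3.000e-03 -2.230e-01] F [-0.  -0.4  0.5] open 0.182
q [ 0.14  0.58  1.71 -0.    0.85  0.37]
shift [-0.0002  0.0002  0.0004] rv [-0.0001 -0.0033  0.0004] rows 0.0 0.0
```

Request:
send_rows([
  [[0,0,0],[0,0,0],-1],
  [[0,0,0],[0,0,0],-1],
  [[0,0,-0.01],[0,0,0],-1],
  [[0,0,-0.03],[0,0,0],-1],
  [[0,0,-0.06],[0,0,0],-1],
], squeeze=50)

```text
clock: 4.13
eef_pos: [637.1, 93.8, 137.1]
tcp_rot: [3.14, 0.001, -0.223]
contact_force: [-0.7, -0.1, -1.0]
opening: 0.18
```

```bash
cat >> h.py <<'E'
def ins(tipd, M=M):
    """TCP pose with rod tip at distance tipd outside (neg: inside) tube mouth, on axis"""
    a=np.radians(35)
    Rr=Ro.from_euler('z',M[2])*Ro.from_euler('x',a)           # rod frame
    Rt=Rr*Ro.from_euler('x',np.pi)                             # tool: x same, z = -rod z
    m=world(M,(0,85,125))[0]; out=Rr.apply([0,1,0])
    org=m+out*(138+tipd)
    return org-3*Rt.apply([0,0,1]),Rt
E
python3 -c "
from h import *
s=status.sense();print(s['contact_force'],s['opening'])
p,R=ins(50);print(p,R.as_euler('xyz'));go(p,Rm=R)
p,R=ins(-92);print(p)
print(ins(30)[0])"
```

```text
[-0.74857147 -0.069378   -1.02578262] 0.17976180025568791
[633.93218542  27.31388789 235.28982617] [-2.53072742  0.         -0.308     ]
t 4.13 pos [637.1  93.8 137.1] rpy [ 3.14e+00  1.00e-03 -2.23e-01] F [-0.7 -0.1 -1. ] open 0.18
q [ 0.14  0.5   1.68 -0.    0.96  0.37]
shift [ 0.0115  0.0657 -0.0981] rv [0.6122 0.0271 0.0825] rows 2.8 4.9
[598.66951073 -83.53190977 153.84197221]
[628.96561152  11.70180372 223.81829744]
```

Request:
send_rows([
  [[0.002,0.008,-0.028],[0.1,0.005,0.015],-1],
  [[0.004,0.02,-0.053],[0.22,0.01,0.03],-1],
  [[0.006,0.036,-0.075],[0.34,0.015,0.045],-1],
  [[0.009,0.052,-0.09],[0.46,0.02,0.06],-1],
  [[0.0115,0.064,-0.098],[0.58,0.025,0.08],-1],
])

```text
clock: 4.55
eef_pos: [636.1, 27.6, 240.1]
tcp_rot: [-2.556, -0.009, -0.306]
contact_force: [0.1, 0.3, -1.2]
opening: 0.177
```

```bash
python3 -c "
from h import *
p,R=ins(50);go(p,Rm=R)"
```

```text
t 4.55 pos [636.1  27.6 240.1] rpy [-2.556 -0.009 -0.306] F [ 0.1  0.3 -1.2] open 0.177
q [-0.24  0.38  1.75  0.68  1.07 -0.29]
shift [-0.002   0.0034  0.0034] rv [ 0.0254 -0.0059  0.0065] rows 0.1 0.2
```

Request:
send_rows([
  [[-0.002,0.0034,0.0034],[0.0254,-0.006,0.0065],-1],
  [[-0.002,0.0034,0.0034],[0.0254,-0.006,0.0065],-1],
  [[-0.002,0.0034,0.0034],[0.0254,-0.006,0.0065],-1],
  [[-0.002,0.0034,0.0034],[0.0254,-0.006,0.0065],-1],
  [[-0.002,0.0034,0.0034],[0.0254,-0.006,0.0065],-1],
])

```text
clock: 4.97
eef_pos: [634.1, 28.5, 235.6]
tcp_rot: [-2.532, -0.0, -0.306]
contact_force: [0.5, -0.6, -1.2]
opening: 0.176
```

```bash
cat >> ov.py <<'E'
def heldrod(col=(0,255,0)):
    s=status.sense();R=E(s['tcp_rot']);o=s['eef_pos']+R.apply([0,0,3]);y=-R.apply([0,1,0]) # rod own y = -tool y
    P=lambda v:o+y*v
    return [(None,[P(66),P(-138)],False,col),(None,ring(P(-48),y,16),True,col)]
E
python3 - <<'E'
from ov import *
p,R=ins(50);go(p,Rm=R)
for c in('scene','top'): np.save(c+'2.npy',viewer.grab_frame(c))
it=mould(M)+heldrod()
t=np.load('top2.npy');s=np.load('scene2.npy')
draw('top',t,it,330,120,130,100,6,'t2');draw('top',t,[],330,120,130,100,6,'t2r')
draw('scene',s,it,310,130,120,100,6,'s2');draw('scene',s,[],310,130,120,100,6,'s2r')
E
```

```text
t 4.97 pos [634.1  28.5 235.6] rpy [-2.532 -0.    -0.306] F [ 0.5 -0.6 -1.2] open 0.176
q [-0.25  0.39  1.76  0.71  1.07 -0.32]
shift [ 0.0002  0.0011 -0.0005] rv [0.0011 0.0009 0.002 ] rows 0.0 0.0
```

View pics/t2.png

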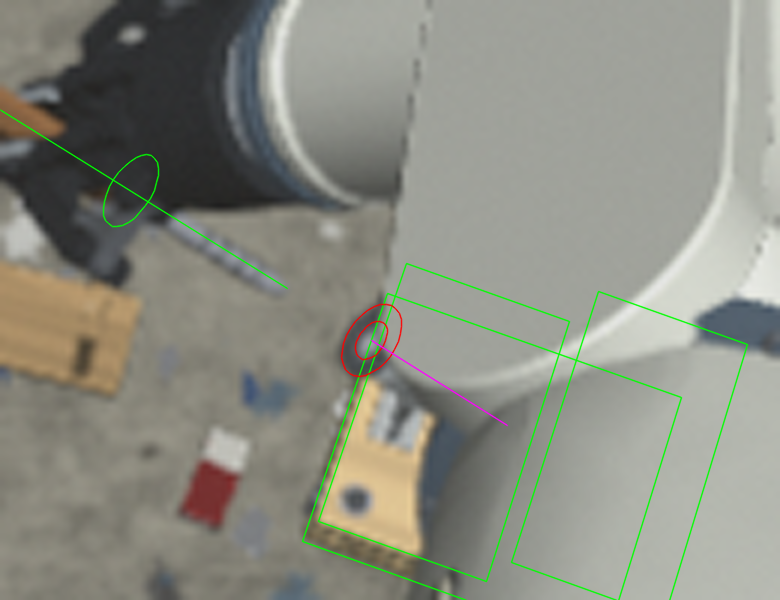

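View pics/s2.png

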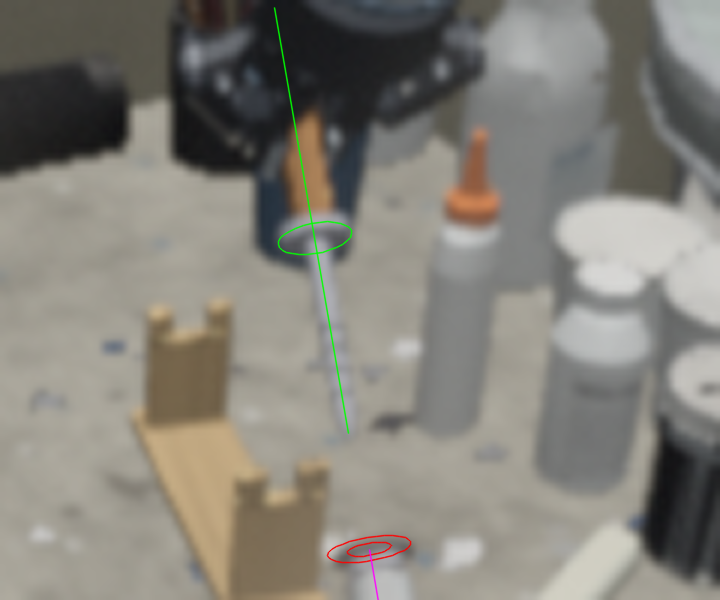

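View pics/s2r.png

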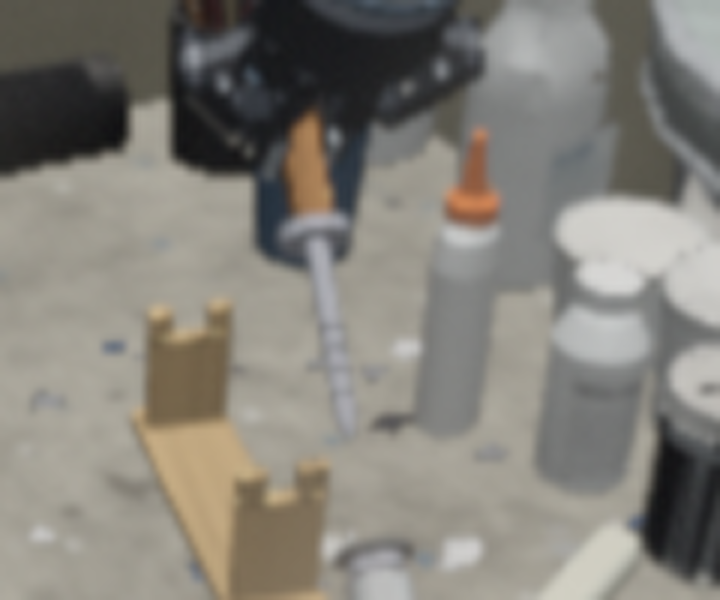

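View pics/t2r.png

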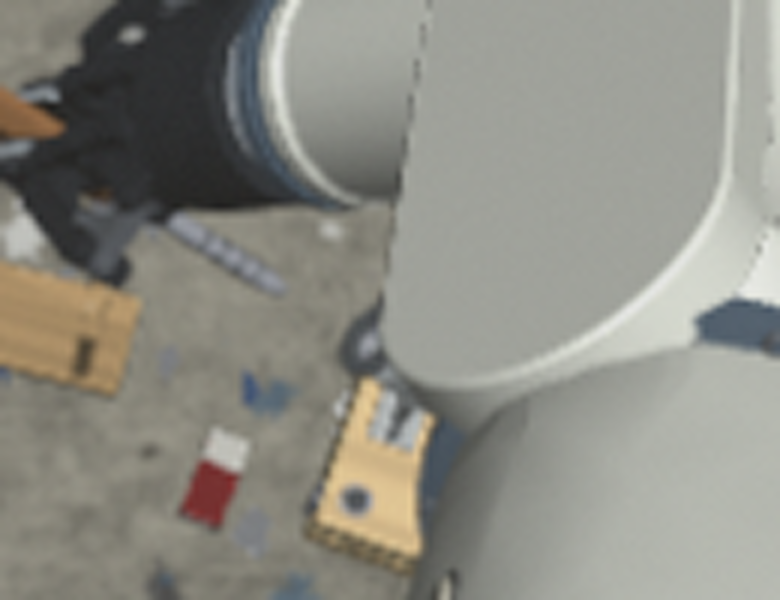

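```bash
sed -i 's/^M=np.array(\[562.0,-198.8/M=np.array([563.0,-200.0/' h.py; grep -n '^M=' h.py; python3 -c "
from h import *
p,R=ins(8,M=np.array([563,-200,-.308]));go(p,Rm=R)"
```

```text
17:M=np.array([563.0,-200.0,-.308]);RD=np.array([638.8,93.9,-.223]);PL=np.array([457.5,142.7,-.345])
t 5.07 pos [634.   28.6 235.5] rpy [-2.531 -0.    -0.306] F [-0.1 -0.5 -0.5] open 0.177
q [-0.25  0.39  1.76  0.71  1.07 -0.32]
shift [ 0.0015  0.0438 -0.001 ] rv [0.0007 0.0012 0.002 ] rows 1.1 0.0
```

Request:
send_rows([
  [[0.0005,0.015,-0.001],[0.0007,0.001,0.002],-1],
  [[0.001,0.03,-0.001],[0.0007,0.001,0.002],-1],
  [[0.0015,0.04,-0.001],[0.0007,0.001,0.002],-1],
  [[0.0015,0.0438,-0.001],[0.0007,0.001,0.002],-1],
  [[0.0015,0.0438,-0.001],[0.0007,0.001,0.002],-1],
])

```text
clock: 5.48
eef_pos: [624.3, -6.7, 210.6]
tcp_rot: [-2.531, 0.001, -0.308]
contact_force: [0.3, 0.0, -0.6]
opening: 0.177
```

```bash
python3 - <<'E'
from ov import *
p,R=ins(8);go(p,Rm=R)
for c in('scene','top'): np.save(c+'3.npy',viewer.grab_frame(c))
it=mould(M)+heldrod()
t=np.load('top3.npy');s=np.load('scene3.npy')
def two(c,im,x,y,n):
    draw(c,im,it,x,y,50,60,8,'a');draw(c,im,[],x,y,50,60,8,'b')
    save(n,np.hstack([cv2.imread('pics/b.png')[:,:,::-1],cv2.imread('pics/a.png')[:,:,::-1]]))
two('top',t,360,145,'t3');two('scene',s,350,180,'s3')
E
```

```text
t 5.48 pos [624.3  -6.7 210.6] rpy [-2.531e+00  1.000e-03 -3.080e-01] F [ 0.3  0.  -0.6] open 0.177
q [-0.31  0.42  1.78  0.71  1.07 -0.4 ]
shift [ 0.0002 -0.0004 -0.0004] rv [ 0.0002  0.0009 -0.0009] rows 0.0 0.0
```

View pics/t3.png

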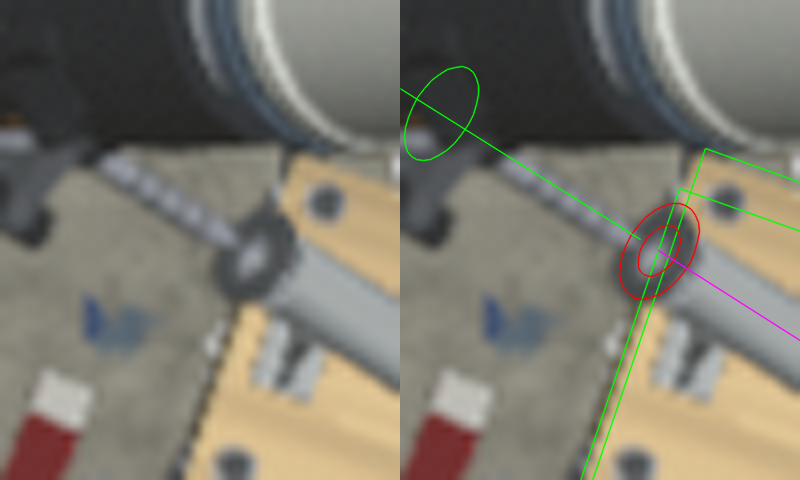

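View pics/s3.png

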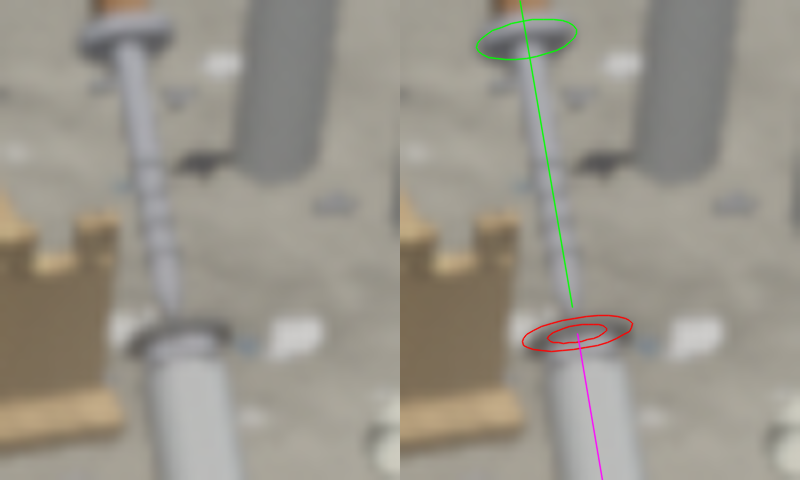

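Request:
send_rows([
  [[0.0005,0.005,-0.0004],[0,0.001,0],-1],
  [[0.0005,0.01,-0.0004],[0,0.001,0],-1],
  [[0.0005,0.015,-0.0004],[0,0.001,0],-1],
  [[0.0005,0.02,-0.0004],[0,0.001,0],-1],
  [[0.0005,0.025,-0.0004],[0,0.001,0],-1],
])

```text
clock: 6.0
eef_pos: [618.8, -26.6, 197.1]
tcp_rot: [-2.531, -0.001, -0.309]
contact_force: [-0.2, -0.6, -0.6]
opening: 0.18
```

```bash
python3 - <<'E'
from ov import *
p,R=ins(-17);go(p,Rm=R);print(status.sense()['wrist_torque'])
for c in('scene','top'): np.save(c+'4.npy',viewer.grab_frame(c))
it=mould(M)+heldrod()
t=np.load('top4.npy');s=np.load('scene4.npy')
def two(c,im,x,y,n):
    draw(c,im,it,x,y,50,60,8,'a');draw(c,im,[],x,y,50,60,8,'b')
    save(n,np.hstack([cv2.imread('pics/b.png')[:,:,::-1],cv2.imread('pics/a.png')[:,:,::-1]]))
two('top',t,360,145,'t4');two('scene',s,350,180,'s4')
E
```

```text
t 6.0 pos [618.8 -26.6 197.1] rpy [-2.531e+00 -1.000e-03 -3.090e-01] F [-0.2 -0.6 -0.6] open 0.18
q [-0.35  0.44  1.79  0.71  1.07 -0.44]
shift [-0.0006 -0.0001  0.0003] rv [-0.0002 -0.0009 -0.0002] rows 0.0 0.0
[-0.31332614  0.07607314  0.03015362]
```

View pics/t4.png

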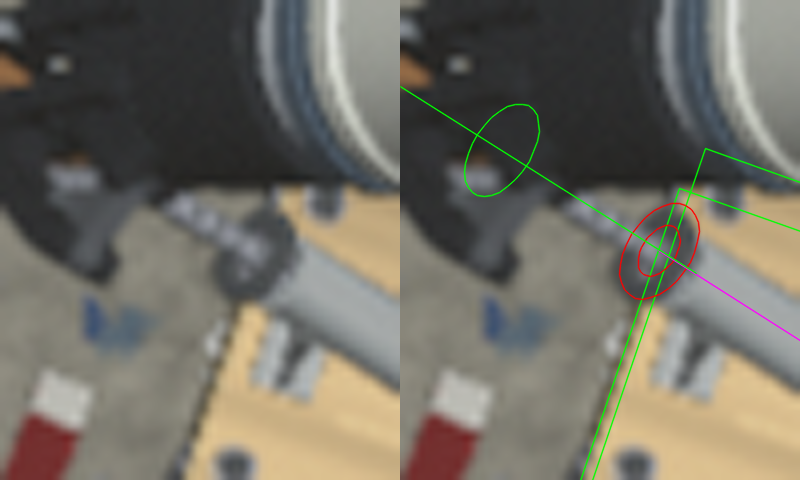

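View pics/s4.png

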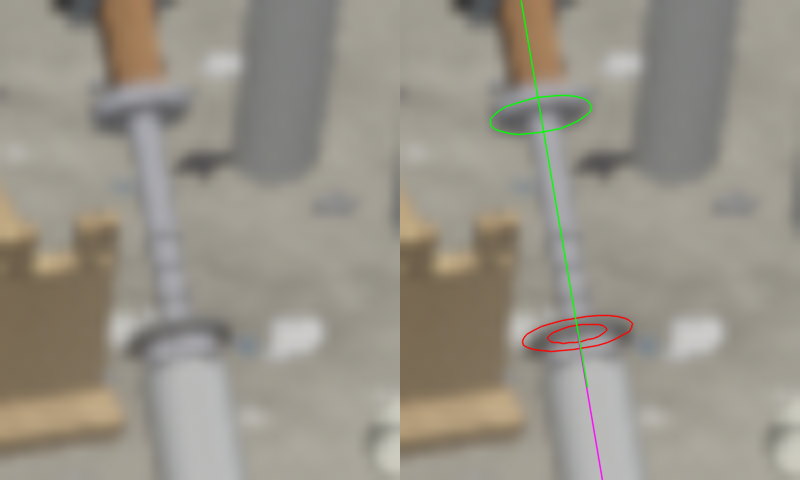

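Request:
send_rows([
  [[-0.0003,0.006,0.0002],[0,0,0],-1],
  [[-0.0003,0.012,0.0002],[0,0,0],-1],
  [[-0.0003,0.018,0.0002],[0,0,0],-1],
  [[-0.0003,0.024,0.0002],[0,0,0],-1],
  [[-0.0003,0.03,0.0002],[0,0,0],-1],
])

```text
clock: 6.52
eef_pos: [610.6, -50.6, 178.9]
tcp_rot: [-2.531, 0.0, -0.309]
contact_force: [0.6, -0.7, -1.0]
opening: 0.178
```

```bash
python3 -c "
from h import *
p,R=ins(-77);go(p,Rm=R);print(status.sense()['wrist_torque'])"
```

```text
t 6.52 pos [610.6 -50.6 178.9] rpy [-2.531  0.    -0.309] F [ 0.6 -0.7 -1. ] open 0.178
q [-0.39  0.47  1.8   0.71  1.06 -0.5 ]
shift [-0.      0.0288 -0.    ] rv [-0.     -0.0005 -0.0013] rows 0.7 0.0
[-0.30687516  0.09720122 -0.00893953]
```

Request:
send_rows([
  [[0,0.006,0],[0,0,-0.001],-1],
  [[0,0.012,0],[0,0,-0.001],-1],
  [[0,0.017,0],[0,0,-0.001],-1],
  [[0,0.021,0],[0,0,-0.001],-1],
  [[0,0.025,0],[0,0,-0.001],-1],
])

```text
clock: 6.93
eef_pos: [604.3, -70.5, 164.3]
tcp_rot: [-2.531, -0.0, -0.309]
contact_force: [-0.3, 0.5, -0.4]
opening: 0.172
```

```bash
cat >> h.py <<'E'
def ax():
    s=status.sense();R=E(s['tcp_rot']);o=ins(0)[1].apply([0,-1,0]);m=world(M,(0,85,125))[0]
    P=s['eef_pos']+R.apply([0,0,3])-R.apply([0,-1,0])*138
    d=P-m;a=d@o;print('t',round(s['clock'],2),'tip axial',a.round(2),'lateral world',(d-a*o).round(2),'F tool',R.inv().apply(s['contact_force']).round(2),'tq',s['wrist_torque'].round(3),'open',round(s['opening'],3))
E
python3 - <<'E'
from ov import *
ax()
p,R=ins(-85);go(p,Rm=R)
for c in('scene','top'): np.save(c+'5.npy',viewer.grab_frame(c))
ax()
it=mould(M)+heldrod()
t=np.load('top5.npy');s=np.load('scene5.npy')
def two(c,im,x,y,n):
    draw(c,im,it,x,y,50,60,8,'a');draw(c,im,[],x,y,50,60,8,'b')
    save(n,np.hstack([cv2.imread('pics/b.png')[:,:,::-1],cv2.imread('pics/a.png')[:,:,::-1]]))
two('top',t,360,145,'t5');two('scene',s,350,180,'s5')
E
```

```text
t 6.93 tip axial -73.7 lateral world [-0.02  0.02 -0.02] F tool [-0.44 -0.09  0.54] tq [-0.352  0.122 -0.001] open 0.172
t 6.93 pos [604.3 -70.5 164.3] rpy [-2.531 -0.    -0.309] F [-0.3  0.5 -0.4] open 0.172
q [-0.42  0.49  1.8   0.71  1.06 -0.54]
shift [-0.      0.0113 -0.    ] rv [-0.0001 -0.0005 -0.0005] rows 0.3 0.0
t 7.03 tip axial -73.86 lateral world [-0.15  0.1  -0.07] F tool [-0.21  0.25  1.41] tq [-0.363  0.066  0.025] open 0.173
```

View pics/s5.png

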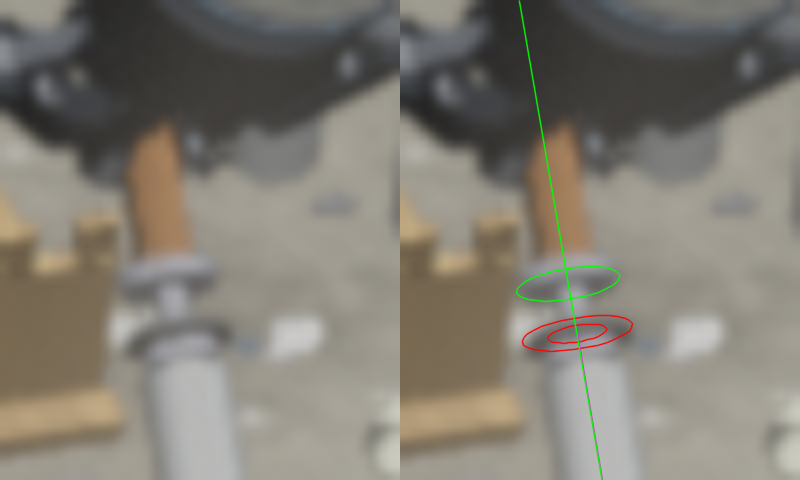

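View pics/t5.png

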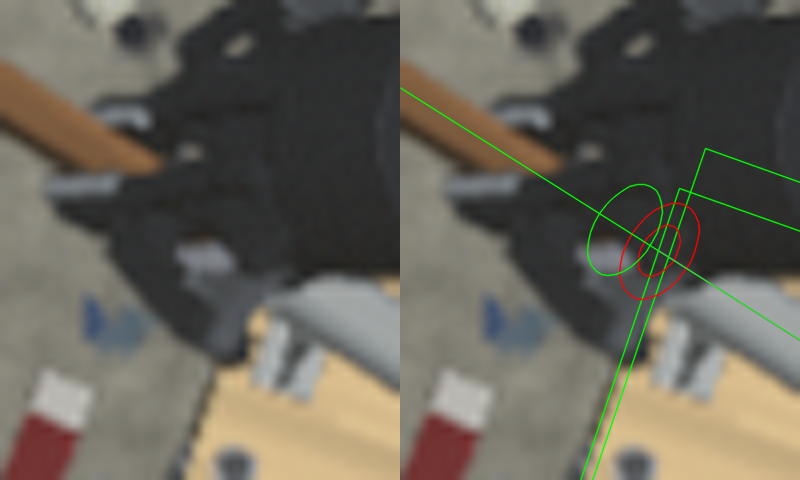

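Request:
send_rows([
  [[0.0005,0.003,0],[0,0,0],-1],
  [[0.0005,0.006,0],[0,0,0],-1],
  [[0.0005,0.009,0],[0,0,0],-1],
  [[0.0005,0.011,0],[0,0,0],-1],
  [[0.0005,0.012,0],[0,0,0],-1],
])

```text
clock: 7.45
eef_pos: [601.5, -80.2, 157.1]
tcp_rot: [-2.531, 0.0, -0.309]
contact_force: [-0.0, 0.0, -0.4]
opening: 0.177
```

```bash
python3 -c "
from h import *
ax()"
```

```text
t 7.45 tip axial -86.16 lateral world [ 0.24 -0.   -0.1 ] F tool [-0.01  0.22  0.35] tq [-0.299  0.027  0.033] open 0.177
```

Request:
send_rows([
  [[0,0.001,0],[0,0,0],-1],
  [[0,0.002,0],[0,0,0],-1],
  [[0,0.003,0],[0,0,0],-1],
  [[0,0.003,0],[0,0,0],-1],
  [[0,0.003,0],[0,0,0],-1],
])

```text
clock: 7.87
eef_pos: [600.8, -82.4, 155.5]
tcp_rot: [-2.53, 0.0, -0.309]
contact_force: [0.9, 1.5, 0.7]
opening: 0.177
```

```bash
python3 -c "
from h import *
ax()"
```

```text
t 7.87 tip axial -88.93 lateral world [ 0.28  0.01 -0.13] F tool [ 0.41 -1.84  0.42] tq [-0.104 -0.012 -0.003] open 0.177
```

Request:
send_rows([
  [[0,0.0005,0],[0,0,0],-1],
  [[0,0.001,0],[0,0,0],-1],
  [[0,0.0015,0],[0,0,0],-1],
  [[0,0.0015,0],[0,0,0],-1],
  [[0,0.0015,0],[0,0,0],-1],
])

```text
clock: 8.28
eef_pos: [600.5, -83.5, 154.7]
tcp_rot: [-2.53, 0.0, -0.309]
contact_force: [1.0, 2.7, 1.0]
opening: 0.181
```

```bash
python3 -c "
from h import *
ax()
viewer.grab_frame('top');ax();np.save('scene6.npy',viewer.grab_frame('scene'));ax();viewer.grab_frame('top');ax()"
```

```text
t 8.28 tip axial -90.31 lateral world [ 0.28  0.04 -0.17] F tool [ 0.17 -2.92  0.83] tq [ 0.145 -0.003 -0.049] open 0.181
t 8.33 tip axial -90.3 lateral world [ 0.27  0.03 -0.16] F tool [-0.03 -2.84  0.74] tq [ 0.111 -0.017  0.035] open 0.174
t 8.38 tip axial -90.3 lateral world [ 0.25  0.04 -0.16] F tool [ 0.33 -3.79  0.06] tq [ 0.181 -0.018 -0.06 ] open 0.179
t 8.43 tip axial -90.34 lateral world [ 0.26  0.01 -0.13] F tool [-0.05 -3.34  1.07] tq [0.1   0.037 0.026] open 0.174
```

Request:
send_rows([
  [[0,0.0004,0],[0,0,0],-1],
  [[0,0.0008,0],[0,0,0],-1],
  [[0,0.0012,0],[0,0,0],-1],
  [[0,0.0012,0],[0,0,0],-1],
  [[0,0.0012,0],[0,0,0],-1],
])

```text
clock: 8.85
eef_pos: [600.2, -84.4, 154.1]
tcp_rot: [-2.53, 0.0, -0.309]
contact_force: [1.5, 3.5, 1.3]
opening: 0.175
```

```bash
python3 - <<'E'
from ov import *
ax()
viewer.grab_frame('top');ax();s=viewer.grab_frame('scene');ax();viewer.grab_frame('top');ax()
draw('scene',s,[],350,180,50,60,8,'b');draw('scene',s,mould(M)+heldrod(),350,180,50,60,8,'a')
save('s7',np.hstack([cv2.imread('pics/b.png')[:,:,::-1],cv2.imread('pics/a.png')[:,:,::-1]]))
E
```

```text
t 8.85 tip axial -91.46 lateral world [ 0.28  0.03 -0.16] F tool [ 0.34 -3.85  1.05] tq [0.292 0.002 0.008] open 0.175
t 8.9 tip axial -91.44 lateral world [ 0.29  0.01 -0.14] F tool [-0.47 -3.29  0.94] tq [ 0.249 -0.043 -0.054] open 0.176
t 8.95 tip axial -91.45 lateral world [ 0.3   0.01 -0.14] F tool [ 0.43 -2.79  1.08] tq [ 0.277 -0.019 -0.011] open 0.178
t 9.0 tip axial -91.45 lateral world [ 0.3   0.02 -0.15] F tool [ 0.09 -2.65  1.09] tq [ 0.258 -0.031 -0.   ] open 0.172
```

View pics/s7.png

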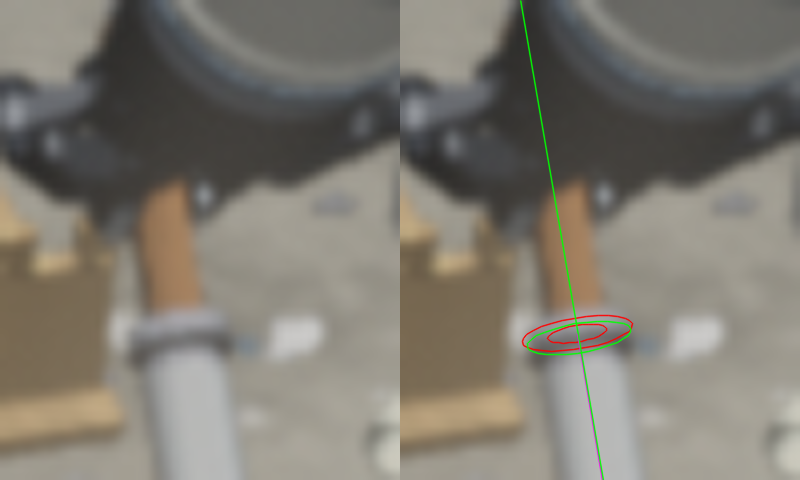

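Request:
send_rows([
  [[0,0.0004,0],[0,0,0],-1],
  [[0,0.0008,0],[0,0,0],-1],
  [[0,0.0008,0],[0,0,0],-1],
  [[0,0.0008,0],[0,0,0],-1],
  [[0,0.0008,0],[0,0,0],-1],
])

```text
clock: 9.42
eef_pos: [600.0, -85.0, 153.6]
tcp_rot: [-2.53, 0.0, -0.309]
contact_force: [1.2, 4.8, 1.7]
opening: 0.174
```

```bash
python3 - <<'E'
from ov import *
ax()
for i in range(6): viewer.grab_frame('top');ax()
E
```

```text
t 9.42 tip axial -92.21 lateral world [ 0.3   0.01 -0.14] F tool [-0.32 -4.99  1.43] tq [ 0.392 -0.038  0.015] open 0.174
t 9.47 tip axial -92.24 lateral world [ 0.28  0.03 -0.16] F tool [-0.42 -4.36  1.11] tq [ 0.433 -0.092 -0.024] open 0.184
t 9.52 tip axial -92.24 lateral world [ 0.27  0.04 -0.17] F tool [-0.5  -4.73  0.18] tq [ 0.413 -0.054  0.001] open 0.178
t 9.57 tip axial -92.22 lateral world [ 0.28  0.02 -0.15] F tool [-1.13 -4.75  0.55] tq [ 0.407 -0.077 -0.036] open 0.18
t 9.62 tip axial -92.24 lateral world [ 0.31  0.02 -0.16] F tool [-0.26 -4.73  0.79] tq [ 0.43  -0.047 -0.002] open 0.174
t 9.67 tip axial -92.24 lateral world [ 0.27  0.03 -0.16] F tool [-0.42 -3.99  1.15] tq [ 0.41  -0.063 -0.014] open 0.178
t 9.72 tip axial -92.25 lateral world [ 0.28  0.03 -0.16] F tool [ 1.15 -3.75  1.33] tq [ 0.39  -0.03  -0.042] open 0.178
```

The axial force averages about 4.5 N, so the ring is pressed about 4 mm. Next I draw the rod out along the tube axis.

Request:
send_rows([
  [[0,-0.004,0],[0,0,0],-1],
  [[0,-0.014,0],[0,0,0],-1],
  [[0,-0.026,0],[0,0,0],-1],
  [[0,-0.038,0],[0,0,0],-1],
  [[0,-0.05,0],[0,0,0],-1],
])

```text
clock: 10.13
eef_pos: [612.8, -45.0, 183.1]
tcp_rot: [-2.531, 0.0, -0.309]
contact_force: [0.9, -0.3, -0.9]
opening: 0.179
```

```bash
python3 -c "
from h import *
ax()
go(*ins(25)[:1],Rm=ins(0)[1])"
```

```text
t 10.13 tip axial -40.9 lateral world [ 0.39 -0.09 -0.04] F tool [0.9  0.52 0.77] tq [-0.266  0.147  0.001] open 0.179
t 10.13 pos [612.8 -45.  183.1] rpy [-2.531  0.    -0.309] F [ 0.9 -0.3 -0.9] open 0.179
q [-0.38  0.46  1.79  0.71  1.06 -0.48]
shift [-0.0005 -0.0659 -0.    ] rv [-0.0002 -0.0004 -0.0006] rows 1.6 0.0
```

Request:
send_rows([
  [[0,-0.013,0],[0,0,0],-1],
  [[0,-0.028,0],[0,0,0],-1],
  [[0,-0.043,0],[0,0,0],-1],
  [[0,-0.06,0],[0,0,0],-1],
  [[0,-0.08,0],[0,0,0],-1],
])

```text
clock: 10.55
eef_pos: [632.8, 18.8, 229.9]
tcp_rot: [-2.531, 0.0, -0.309]
contact_force: [-0.6, 0.1, -1.0]
opening: 0.175
```

```bash
cat >> h.py <<'E'
def hold(yaw,h=35,hd=0):
    Rr=Ro.from_euler('z',yaw);Rt=Rr*Ro.from_euler('x',np.pi)
    o=np.array([PL[0],PL[1],70+h])+Rr.apply([0,138,0]);return o-3*Rt.apply([0,0,1]),Rt
E
python3 -c "
from h import *
ax()
p,R=hold(-.3,100);print(p);go(p,Rm=R)"
```

```text
t 10.55 tip axial 40.67 lateral world [ 0.11 -0.02 -0.03] F tool [-0.6   0.67  0.79] tq [-0.325  0.137 -0.022] open 0.175
[498.28178852 274.5364355  173.        ]
t 10.55 pos [632.8  18.8 229.9] rpy [-2.531  0.    -0.309] F [-0.6  0.1 -1. ] open 0.175
q [-0.27  0.4   1.77  0.71  1.07 -0.34]
shift [-0.2058 -0.1335  0.163 ] rv [-0.6109 -0.0025 -0.0083] rows 7.1 4.9
frac 5rows: shift [-0.146 -0.095  0.115] rv [-0.432 -0.002 -0.006]
```

Request:
send_rows([
  [[-0.02,-0.02,0.006],[-0.11,0,0],-1],
  [[-0.05,-0.04,0.03],[-0.22,0,0],-1],
  [[-0.08,-0.058,0.055],[-0.33,0,0],-1],
  [[-0.11,-0.076,0.08],[-0.44,0,0],-1],
  [[-0.138,-0.092,0.106],[-0.54,-0.002,-0.006],-1],
])

```text
clock: 10.97
eef_pos: [548.4, 181.2, 201.6]
tcp_rot: [-3.066, -0.005, -0.304]
contact_force: [0.6, 0.4, -2.2]
opening: 0.174
```

```bash
python3 -c "
from h import *
p,R=hold(-.3,80);print(p);go(p,Rm=R)"
```

```text
[498.28178852 274.5364355  153.        ]
t 10.97 pos [548.4 181.2 201.6] rpy [-3.066 -0.005 -0.304] F [ 0.6  0.4 -2.2] open 0.174
q [0.28 0.31 1.82 0.07 0.96 0.55]
shift [-0.0759 -0.0702  0.0536] rv [-0.0756 -0.005  -0.0033] rows 2.8 0.6
```

Request:
send_rows([
  [[-0.02,-0.019,0.014],[-0.03,-0.002,-0.001],-1],
  [[-0.04,-0.038,0.028],[-0.06,-0.005,-0.003],-1],
  [[-0.06,-0.056,0.042],[-0.0756,-0.005,-0.003],-1],
  [[-0.072,-0.067,0.051],[-0.0756,-0.005,-0.003],-1],
  [[-0.076,-0.07,0.0536],[-0.0756,-0.005,-0.003],-1],
])

```text
clock: 11.38
eef_pos: [495.8, 277.5, 152.3]
tcp_rot: [3.141, 0.001, -0.297]
contact_force: [-0.2, 0.1, -0.0]
opening: 0.178
```

```bash
python3 - <<'E'
from ov import *
p,R=hold(-.3,35);go(p,Rm=R)
for c in('scene','top'): np.save(c+'8.npy',viewer.grab_frame(c))
it=plate(PL)+heldrod()
draw('top',np.load('top8.npy'),it,230,150,110,100,6,'t8')
draw('scene',np.load('scene8.npy'),it,225,120,110,100,6,'s8')
E
```

```text
t 11.38 pos [495.8 277.5 152.3] rpy [ 3.141e+00  1.000e-03 -2.970e-01] F [-0.2  0.1 -0. ] open 0.178
q [0.51 0.38 1.84 0.   0.92 0.8 ]
shift [0.0033 0.0021 0.0443] rv [0.0003 0.0012 0.0028] rows 1.1 0.0
```

View pics/t8.png

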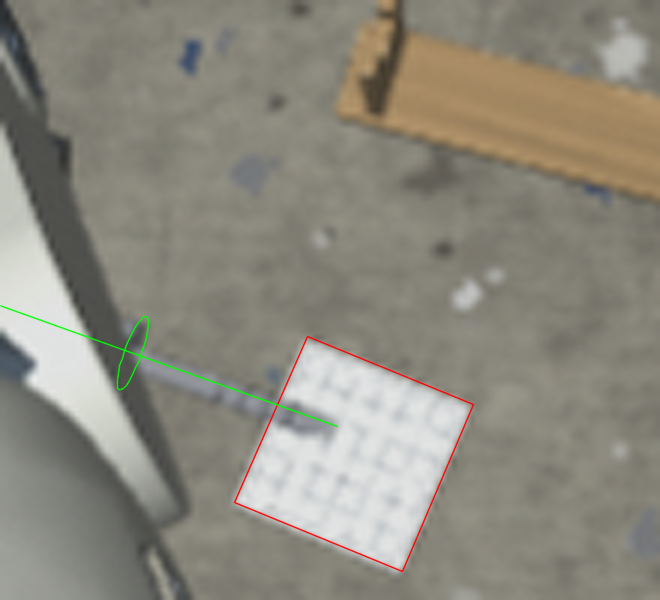

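View pics/s8.png

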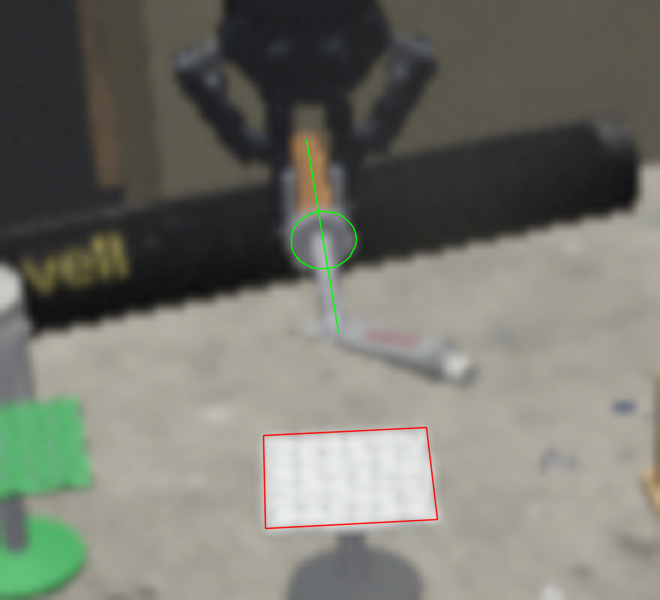

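Request:
send_rows([
  [[0.001,0.001,0.012],[0,0.001,0.002],-1],
  [[0.002,0.002,0.024],[0,0.001,0.003],-1],
  [[0.003,0.002,0.035],[0,0.001,0.003],-1],
  [[0.0033,0.002,0.042],[0,0.001,0.003],-1],
  [[0.0033,0.002,0.0443],[0,0.001,0.003],-1],
])

```text
clock: 11.9
eef_pos: [499.3, 271.5, 106.9]
tcp_rot: [3.14, 0.001, -0.302]
contact_force: [0.1, -0.2, -0.6]
opening: 0.176
```

Request:
send_rows([
  [[0,0,0],[0,0,0],-1],
  [[0,0,0],[0,0,0],-1],
  [[0,0,0],[0,0,0],-1],
  [[0,0,0],[0,0,0],-1],
  [[0,0,0],[0,0,0],-1],
])

```text
clock: 12.32
eef_pos: [499.6, 271.6, 107.3]
tcp_rot: [3.14, 0.0, -0.302]
contact_force: [0.2, 0.1, -0.6]
opening: 0.177
```

```bash
python3 - <<'E'
from ov import *
p,R=hold(-.3,35);go(p,Rm=R)
for c in('scene','top'): np.save(c+'9.npy',viewer.grab_frame(c))
it=plate(PL)+heldrod()
draw('top',np.load('top9.npy'),it,230,150,110,100,6,'t9')
draw('scene',np.load('scene9.npy'),it,225,120,110,100,6,'s9')
save('sfull',np.load('scene9.npy'))
E
```

```text
t 12.32 pos [499.6 271.6 107.3] rpy [ 3.14   0.    -0.302] F [ 0.2  0.1 -0.6] open 0.177
q [ 0.5   0.45  1.87 -0.    0.83  0.8 ]
shift [-0.0021 -0.0024 -0.0007] rv [ 0.0014  0.0005 -0.0024] rows 0.1 0.0
```

View pics/t9.png

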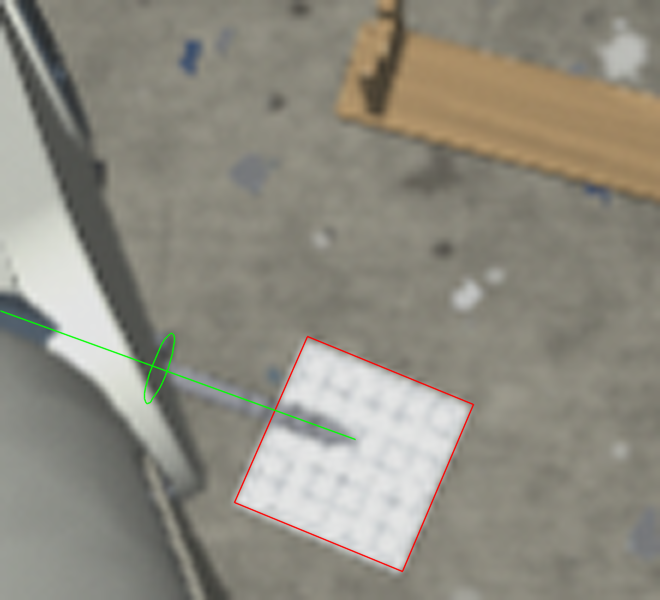

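View pics/s9.png

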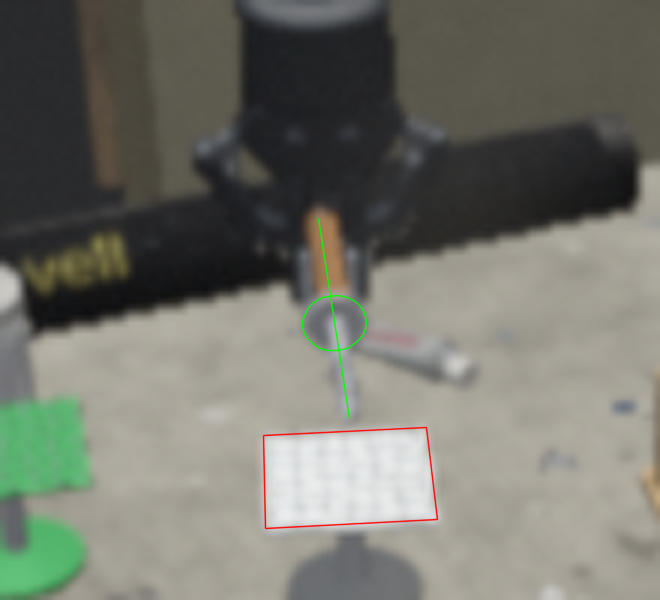

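View pics/sfull.png

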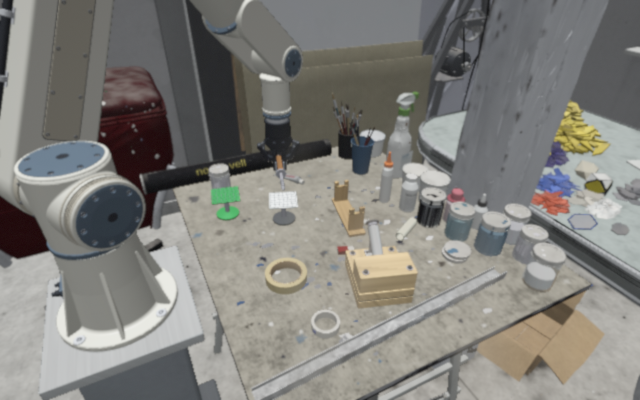

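Request:
send_rows([
  [[-0.001,-0.001,-0.0007],[0.001,0,-0.002],-1],
  [[-0.002,-0.0024,-0.0007],[0.001,0,-0.002],-1],
  [[-0.002,-0.0024,-0.0007],[0.001,0,-0.002],-1],
  [[-0.002,-0.0024,-0.0007],[0.001,0,-0.002],-1],
  [[-0.002,-0.0024,-0.0007],[0.001,0,-0.002],-1],
])

```text
clock: 12.83
eef_pos: [498.3, 274.6, 107.9]
tcp_rot: [3.141, 0.001, -0.3]
contact_force: [-0.0, 0.1, 0.4]
opening: 0.18
```

Request:
send_rows([
  [[0,0,0],[0,0,0],-1],
  [[0,0,0],[0,0,0],-1],
  [[0,0,0],[0,0,0],-1],
  [[0,0,0],[0,0,0],-1],
  [[0,0,0],[0,0,0],-1],
])

```text
clock: 13.25
eef_pos: [498.2, 274.5, 107.9]
tcp_rot: [3.141, 0.001, -0.3]
contact_force: [-0.7, -0.0, -0.7]
opening: 0.174
```

```bash
python3 - <<'E'
from ov import *
p,R=hold(-.3,35);go(p,Rm=R);print(status.sense()['qvel'].round(4))
s=status.sense();Rr=E(s['tcp_rot']);print('tip',s['eef_pos']+Rr.apply([0,138,3]))
t=viewer.grab_frame('top');save('tf',t)
E
```

```text
t 13.25 pos [498.2 274.5 107.9] rpy [ 3.141e+00  1.000e-03 -3.000e-01] F [-0.7 -0.  -0.7] open 0.174
q [0.5  0.45 1.87 0.   0.83 0.8 ]
shift [ 0.     -0.     -0.0001] rv [ 0.0006  0.0007 -0.0002] rows 0.0 0.0
[ 0.0015 -0.0005  0.0018 -0.0002  0.0024  0.0003]
tip [457.42507804 142.69769719 104.9856784 ]
```

View pics/tf.png

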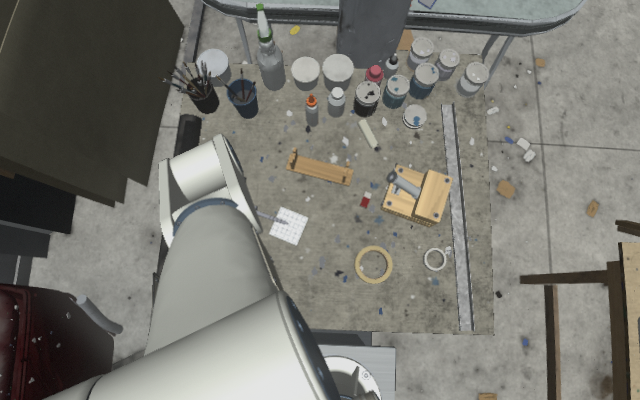

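The top view shows the tip over the white plate, near (287,223). The other things that can be seen are where they were.

```bash
python3 -c "
from h import *
print(job.sign_off())"
```

```text
the job is handed in; nothing more can be done
None
```

I took the rod from its cradle, slid it down the slanted tube onto the sprung ring, drew it fully out, and handed the job in at about 13 s with the rod still held over the white plate.

- **Insertion:** The tip entered without measurable contact. The collar then met the ring and I pressed in short steps. The last readings averaged about 4.5 N along the axis, which by the stated stiffness is about 4 mm of travel. One earlier set of force readings, about 3.2 N, did not rise with the last but one step. I judged that as sensor noise, because the wrist torque kept rising.
- **Final hold:** The computed tip is at (457.4, 142.7, 105.0) mm, within 0.1 mm of my fit of the plate's middle and 35 mm above it. That fit is only as good as the roughly 2 mm camera calibration. The rod was level to about 0.001 rad as computed from the tool pose, force was at noise level, and the joints were still.
- **Surroundings:** In the last pictures the bystanders in view looked unmoved. In the final top view the arm hides the jar, the paint tube and the green stand. A scene picture just before the last 3 mm adjustment shows the jar and green stand in place, and the paint tube partly.

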